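Stopper the analyser's flask and lock it in its dock

ROBOT

A 6-joint arm with a two-finger parallel gripper is mounted at the origin on the work surface. World frame = base frame: x ahead of the robot, y to its left, z up, the work surface at z = 0. Lengths are in m, angles in rad, forces in N, time in s.
With the tool pointing down it reaches from about 0.375 to 0.9 m from the base axis. Payload 3.1 kg.
Tool frame: the origin (TCP) lies on the centre line of the jaws, within the pads' length; the fingertips stand 19 mm ahead of it and the grasp point (between the pads) is the TCP; z points along the fingers, y is the line along which they close (so a half turn about z gives the same grasp; the last joint's range is limited). The gripper opens to 85 mm and grips with 20 to 120 N. Pads are 22 mm wide; open, the fingers measure 114 mm over their backs; the gripper's body (76 mm by 85 mm) begins 54 mm behind the grasp point. The pads swing forward as they close: fully open they stand 13 mm farther back than shut.
Start: joints at [1.105, 0.527, 1.433, -0, 1.181, -0.178], TCP at [0.177, 0.599, 0.212] pointing down, gripper open.
Joint ranges: [-3.08, 3.08], [-0.75, 2.2], [0.22, 2.44], [-1.43, 4.57], [0, 2.65], [-2.85, 2.85]. Speed limits (rad/s): [2.79, 2.79, 3.14, 3.14, 3.14, 3.14].

INTERFACE

Orientations are given as a unit quaternion [x, y, z, w].
In Python, from station import manip, cams, sign_off gives the robot as it stands.
- The arm moves only by the tool carry_out, never from a script. Its argument "targets" is a list that holds one entry, the list of rows, each a list of 7 numbers: the shift along the tool's x, y, z in cm, then the turn, a rotation vector about the tool's x, y, z in degrees, then the finger opening in cm, from 0 to 8.54. A call has 1 to 12 rows; each row is the pose to reach, as a shift and turn from the pose commanded when the call began, along the tool's axes at that moment; what a row does not reach only later rows make up. A row lasts 1/12 s, in which the tool goes at most 41.7 mm and 7.16 degrees, less where a joint would pass 70% of its speed; a pose out of reach is approached as far as the arm can. A call with a gripper value outside its range is refused whole. The fingers move at their own pace and stop on an object; "force" is the grip in N (left out, the last holds). Time passes only in rows, so rows that repeat a pose let the fingers close. It gives the time, the measured TCP pose, the force, the opening and the grip force at its end, in the units of the state.
- manip.sense(): the state, without advancing time (a new reading comes with each control period).
- cams.snapshot(name): name is "side" or "top" or "wrist"; returns the picture (384x512x3 uint8, red, green, blue); there is no depth.
- cams.camera_info(name): a dict with "K" (3x3 intrinsics, pixels), "T" (4x4, takes a point from camera to world coordinates). Camera axes: x right, y down, z forward; pixel columns grow to the right and rows downward; lengths in m; the calibration is good to about 2 mm. A picture is of the moment at which its call begins: read the wrist's pose just before it. camera_info takes no time and is no camera call; for the wrist camera it gives the pose at the moment of the call.
- sign_off(): hands the job in; it is judged then, once.
The state is a dict: "t": time; "q": joint angles; "qd": joint speeds; "tau": joint torques, N m; "tcp_pos": TCP position; "tool_rot": TCP orientation; "force": force on the tool from outside, world axes, zero at the start; "ft_torque": the same for the moment, N m; "finger_gap": opening from 0.0 (shut) to 1.0 (fully open); "gripper_force": force on a finger pad.
Only numpy, scipy, OpenCV 4.12 (cv2) and the standard library are available. Lean on these libraries where they do the work, as an engineer would, in place of code of your own. Each camera call takes 0.05 s, during which the arm holds its last target. There are 200 camera calls.

TASK

Set the orange stopper from the blue rack upright into the neck of the amber flask in the fluid dock, fully home with its shoulder down on the rim, and let go of it. Then take the T-key from its black holder, turn the dock's captive lock screw clockwise with it as far as it goes, so that the red finger lies over the flask's foot, and stand the key back upright in its holder. Turn the screw only with the key, keep the flask upright in its seat, and leave the grey stopper, the microplate and the orange tip box where they are.

Things in the scene. Friction and masses are not known exactly. Their poses are not given: they have to be found in the camera images.
- stopper: orange stopper, 84 mm long, about 70 g, upright in one of the rack's two holes, its shoulder on the rack's top. Origin: centre of its small lower end, z up its axis. Upward from there: plug 40 mm long tapering from 24 mm diameter (bottom) to 36 mm; shoulder disc 48 mm diameter from 40 to 46 mm; round grip 28 mm diameter from 46 to 84 mm. Yaw is of no matter.
- spare: grey stopper of the same shape and size, in the other rack hole, 94 mm away; not to be moved
- rack: blue block 190 x 90 x 45 mm, fixed, with two through holes (42 mm) 47 mm either way of its centre along its x axis. Origin: centre of the underside on the table, x along its length.
- flask: amber flask, 90 mm tall, loose in the dock's seat. Origin: centre of its underside, z up its axis. Foot disc 94 mm diameter, 12 mm thick; body 68 mm diameter up to 45 mm; neck 48 mm outside, 40 mm bore, rim at 90 mm. With the stopper home, its shoulder rests on the rim and its origin lies 50 mm above the flask's, on the same axis.
- seat (a point): centre of the flask's seat on the dock, at deck height (20 mm above the table): a low black collar of 100 mm inner diameter, 8 mm high
- dock: white dock plate 170 x 260 x 20 mm, fixed, with a 30 mm high rim (to 50 mm above the table) along its +x edge. Origin: centre of its underside on the table. The seat lies at y = +50 mm, the lock screw's axis at y = -50 mm in its frame.
- lock (a joint): angle of the captive lock screw, rad: 0 to 1.3, grows when turned clockwise seen from above; end stop at 1.3, where the red finger points at the flask and lies over its foot. Dry friction about 0.1 N m, no spring: it stays where it is left.
- lock_head (a point): the lock screw's head, turning with it. Origin: on its axis at deck height (20 mm above the table); x along brass bar and finger, z up. Steel disc 44 mm diameter, top at 28 mm; on it a brass bar 36 mm long (18 either side), 8 mm wide, from 28 to 46 mm; below the disc the red finger, 15 to 23 mm up, reaching 60 mm from the axis along +x.
- key: T-key, 100 mm tall, about 200 g, upright and loose in its holder. Origin: centre of its underside, z up the stem, x along the green crossbar (90 x 20 mm, 78 to 100 mm up). Foot: steel fork 36 (x) by 32 mm (y), slot 14 mm wide, 28 mm deep along x, open below and at both ends, fits over the brass bar until the jaws rest on the disc. Stem 14 mm thick. Same after a half turn.
- holder: key holder, fixed: black open-topped pocket, inside 46 mm along x by 42 mm along y, walls 6 mm, rim 45 mm above the table, inner floor 6 mm above the table. Origin: centre of the underside on the table. The key stands in it with its crossbar along the holder's x axis, its origin 6 mm above the holder's.
- microplate: white microplate 127 x 85 x 15 mm lying on the table beyond the dock; not to be moved. Origin: centre of the underside.
- tipbox: orange tip box with clear lid, 120 x 85 x 60 mm, on the table beyond; not to be moved. Origin: centre of the underside.
Things that resemble listed ones, but are neither listed nor needed, are in the scene too. Leave any pink or yellow look-alike of the stopper alone.

How it is judged:
On the way, in this order (a step that is already met when the one before it is completed fails the run):
1. the orange stopper is home in the flask's neck and let go (z of stopper in the frame of flask between 0.045 and 0.054 m and horizontal distance between stopper and flask below 0.008 m and angle between the z axis of stopper and the z axis of flask, either way round below 0.08 rad and contact force between the fingers and stopper below 0.1 N), for 0.2 s.
2. the key is lifted out of its holder (z of key in the frame of holder above 0.05 m), for 0.1 s.
3. the lock screw is turned to its stop with the key upon it (value of joint lock above 1.18 rad and horizontal distance between key and lock_head below 0.015 m and z of key in the frame of lock_head below 0.04 m), for 0.1 s.
At the end, for the whole second after the job is handed in: the orange stopper is home in the flask's neck (within 4 mm of full depth, 8 mm of its axis and 0.08 rad), the flask stands upright in its seat, the lock screw is at 1.18 rad or more, the key stands in its holder, down on its floor within 6 mm, and all is at rest (z of stopper in the frame of flask between 0.045 and 0.054 m and horizontal distance between stopper and flask below 0.008 m and angle between the z axis of stopper and the z axis of flask, either way round below 0.08 rad and value of joint lock above 1.18 rad and horizontal distance between flask and seat below 0.008 m and angle between flask's own z axis and vertical below 0.06 rad and z of flask in the frame of seat below 0.005 m and z of key in the frame of holder below 0.012 m and horizontal distance between key and holder below 0.015 m and angle between key's own z axis and vertical below 0.25 rad and linear speed of each of key, stopper, flask below 0.02 m/s); the robot touches nothing.
It fails at once if the flask is tipped or lifted out of its seat (angle between flask's own z axis and vertical above 0.3 rad or distance between flask and seat above 0.02 m).
It fails at once if the lock screw is turned by the fingers or the arm instead of the key (contact force between any of the fingers, the arm and lock above 2 N).
It fails at once if the grey stopper, the microplate or the tip box is moved (distance of spare from where it was at the start of the episode above 0.02 m or distance of any of microplate, tipbox from where it was at the start of the episode above 0.03 m).
It also fails if it takes over 69 s, if anything falls off the work surface, if the arm or the gripper's body presses on something with over 40 N, if the wrist force passes 120 N, or if a joint passes its speed limit or range.

## Working session

There is one attempt and no reset: what is moved stays moved. The work goes in short steps, Python scripts to look and compute and a tool call to move; the robot and the scene stay as the last step left them, time stands still between calls to the robot, and variables do not carry over. Pictures are saved under pics/ and viewed, at most 10 in all, crops included, and the job is handed in when it is done.

Besides the shell and the picture viewer there is one more tool, called after ">>>" in YAML: its name, and indented under it one key for each argument. carry_out: Moves the arm, as the interface text tells. Its arguments: {"type":"object","properties":{"targets":{"type":"array"},"force":{"type":"number"}},"required":["targets"]}

```bash
ls; mkdir -p pics; python3 - <<'E'
from station import manip,cams
import cv2,numpy as np
np.set_printoptions(precision=4,suppress=True)
print(manip.sense())
for n in("top","side","wrist"):
    i=cams.camera_info(n);print(n,np.array(i["K"]).tolist(),np.array(i["T"]))
    cv2.imwrite(f"pics/{n}0.png",cams.snapshot(n)[:,:,::-1])
a=[cv2.imread(f"pics/{n}0.png") for n in("top","side")]
cv2.imwrite("pics/topbig.png",cv2.resize(a[0],(800,600),interpolation=cv2.INTER_CUBIC))
cv2.imwrite("pics/sidebig.png",cv2.resize(a[1],(800,600),interpolation=cv2.INTER_CUBIC))
E
```

```text
pics
{'t': 0.0, 'q': array([ 1.1055,  0.5285,  1.4339,  0.    ,  1.1814, -0.1785]), 'qd': array([-0.0006,  0.0001,  0.0001, -0.0003, -0.0012, -0.0003]), 'tau': array([  0.0009, -44.2348, -17.8026,   0.    ,   0.0085,  -0.    ]), 'tcp_pos': array([0.1764, 0.5988, 0.2108]), 'tool_rot': array([ 0.1429,  0.9897, -0.0011, -0.0004]), 'force': array([-0.2603, -0.6102,  0.8484]), 'ft_torque': array([-0.0669,  0.0096, -0.0033]), 'gripper_force': 0.0, 'finger_gap': 0.9997666077270564}
top [[352.8543829906688, 0.0, 256.2548308682095], [0.0, 352.8543829906688, 195.4287967712087], [0.0, 0.0, 1.0]] [[ 0.0239 -0.996   0.0863  0.5112]
 [-0.9997 -0.0247 -0.008   0.0504]
 [ 0.0101 -0.0861 -0.9962  1.0493]
 [ 0.      0.      0.      1.    ]]
side [[465.3210826769551, 0.0, 252.07665205703904], [0.0, 465.3210826769551, 186.42430093819547], [0.0, 0.0, 1.0]] [[ 0.8651 -0.2885  0.4103  0.1393]
 [-0.5015 -0.4819  0.7186 -0.7459]
 [-0.0096 -0.8274 -0.5615  0.6686]
 [ 0.      0.      0.      1.    ]]
wrist [[337.7213851778113, 0.0, 256.2226326653132], [0.0, 337.7213851778113, 192.17506472839804], [0.0, 0.0, 1.0]] [[ 0.2829  0.927   0.2462  0.1132]
 [ 0.9591 -0.273  -0.0744  0.6173]
 [-0.0018  0.2572 -0.9664  0.3736]
 [ 0.      0.      0.      1.    ]]
```

View pics/topbig.png

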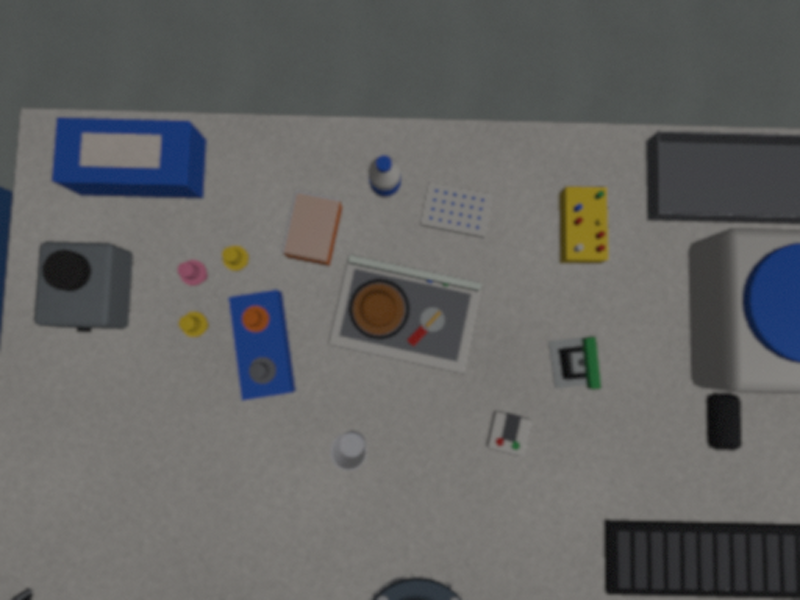

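View pics/sidebig.png

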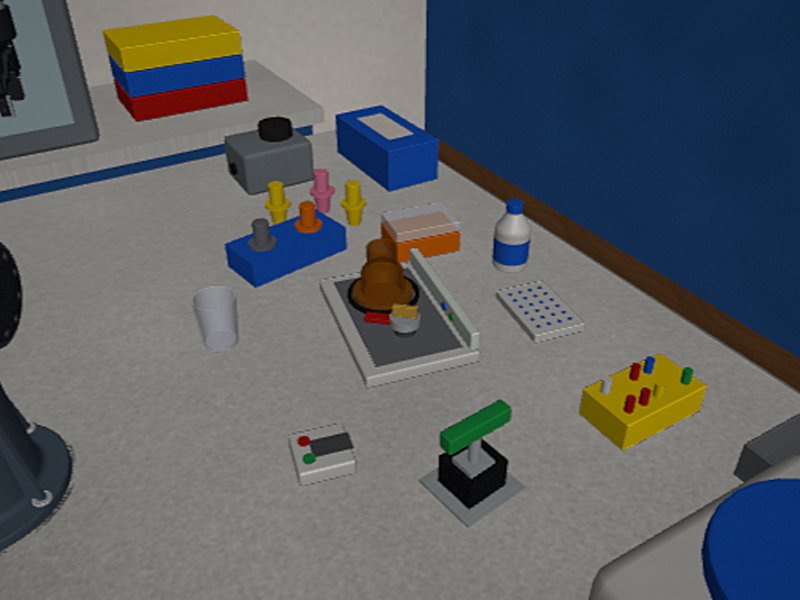

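Candidates for the stopper in the top picture (800x600): orange (257,318) in the blue rack, grey (263,371) in the rack, yellow (235,258) and (193,324), and pink (192,271), these three off the rack. The orange one in the rack's hole fits the description. The flask is at (379,307), the lock at (431,320) with its red finger at (417,335), the key at (592,362), the holder at (573,362), the tip box at (313,228) and the plate at (456,210). Next I'll segment and triangulate, and make one enlarged crop.

```bash
cat > h.py <<'E'
from station import manip,cams
import cv2,numpy as np
np.set_printoptions(precision=4,suppress=True)
def cam(n):
    i=cams.camera_info(n);return np.array(i["K"]),np.array(i["T"])
def ray(c,uv):
    K,T=c;d=T[:3,:3]@np.linalg.solve(K,[uv[0],uv[1],1.]);return T[:3,3],d/np.linalg.norm(d)
def atz(c,uv,z):
    o,d=ray(c,uv);return o+d*(z-o[2])/d[2]
def tri(c1,p1,c2,p2):
    o1,d1=ray(c1,p1);o2,d2=ray(c2,p2)
    s=np.linalg.lstsq(np.c_[d1,-d2],o2-o1,rcond=None)[0]
    a=o1+d1*s[0];b=o2+d2*s[1];return (a+b)/2,np.linalg.norm(a-b)
def proj(c,P):
    K,T=c;p=K@(np.linalg.inv(T)@np.r_[P,1.])[:3];return p[:2]/p[2]
RNG=dict(orange=((5,190,120),(14,255,255)),green=((55,120,40),(75,255,255)),red=((0,190,80),(4,255,255)),
 amber=((8,120,40),(17,255,150)),brass=((14,80,120),(25,220,255)),blue=((105,170,60),(118,255,255)))
def comps(img,name,amin=25):
    hsv=cv2.cvtColor(img,cv2.COLOR_RGB2HSV);m=cv2.inRange(hsv,*map(np.array,RNG[name]))
    n,l,s,c=cv2.connectedComponentsWithStats(m)
    return [(s[i,4],c[i].round(1),s[i,:4]) for i in range(1,n) if s[i,4]>=amin],l
E
python3 - <<'E'
from h import *
for n in("top","side"):
    im=cv2.imread(f"pics/{n}0.png")[:,:,::-1].copy()
    for k in RNG:
        for a,c,b in comps(im,k)[0]: print(n,k,a,c,b)
    if n=="top":
        for nm,p in dict(stop=(257,318),spare=(263,371),flask=(379,307),lock=(431,320),key=(592,362),hold=(573,362)).items():
            h=cv2.cvtColor(im,cv2.COLOR_RGB2HSV);q=(np.array(p)*.64).astype(int);print(nm,h[q[1],q[0]])
            print(atz(cam("top"),np.array(p)*.64,dict(stop=.089,spare=.089,flask=.11,lock=.046,key=.106,hold=.03)[nm]))
a=cv2.imread("pics/top0.png")[150:260,130:260];b=cv2.imread("pics/side0.png")[110:220,140:310]
cv2.imwrite("pics/crop1.png",np.hstack([cv2.resize(a,None,fx=2.6,fy=2.6,interpolation=3),cv2.resize(b,None,fx=2.6,fy=2.6,interpolation=3)]))
E
```

```text
top orange 58 [160.2 202.6] [157 198   8  10]
top orange 30 [167.  204.7] [162 198   8  13]
top green 203 [378.1 232. ] [374 217   9  31]
top amber 57 [213.1 151.1] [207 132  11  37]
top amber 783 [241.7 197.2] [226 182  32  32]
top amber 168 [163.1 203.6] [156 197  15  14]
top brass 1051 [375.4 142.5] [363 119  27  48]
top brass 197 [149.8 164.3] [142 157  17  17]
top brass 206 [123.1 207. ] [114 199  19  17]
top blue 2936 [ 85.  102.3] [35 76 95 49]
top blue 47 [245.  104.3] [242 101   7   8]
top blue 1935 [497.1 192.7] [478 157  34  74]
top blue 1399 [167.8 220.6] [148 187  39  67]
stop [ 12 205 122]
[0.5661 0.2917 0.089 ]
spare [105  14  73]
[0.4748 0.2771 0.089 ]
flask [ 14 172  89]
[0.5889 0.0793 0.11  ]
lock [ 19  83 114]
[ 0.5727 -0.0141  0.046 ]
key [ 68 163  89]
[ 0.5039 -0.2867  0.106 ]
hold [90  6 84]
[ 0.5025 -0.2787  0.03  ]
side orange 196 [196.7 139.6] [189 129  16  20]
side orange 422 [274.8 157. ] [254 149  40  19]
side green 55 [439.2 239.9] [436 235   7  11]
side green 727 [303.6 273. ] [282 256  45  35]
side green 45 [197.6 293. ] [194 290   8   7]
side red 1079 [120.   63.4] [79 50 79 28]
side red 97 [241.  203.1] [233 200  17   8]
side red 33 [406.3 236.7] [404 232   6  11]
side red 28 [412.4 253.8] [410 250   6   9]
side red 27 [402.5 258.4] [401 254   5  10]
side red 34 [194.1 281.8] [191 279   8   6]
side amber 3739 [407.2 174.5] [281  90 231 160]
side amber 206 [196.5 139.5] [189 129  17  20]
side amber 1645 [251.5 172. ] [225 142  69  57]
side brass 113 [258.7 198.7] [251 195  17   9]
side blue 39602 [401.6  84.1] [215   0 297 229]
side blue 1272 [114.2  48. ] [70 35 87 27]
side blue 41 [194.8  83.2] [189  81  11   6]
side blue 892 [ 69.7 110.5] [  0  92 144  37]
side blue 87 [329.1 131.9] [324 128  11   9]
side blue 1809 [182.5 160.1] [144 134  77  50]
side blue 280 [326.2 161.8] [316 153  23  17]
side blue 55 [414.9 233.1] [412 228   7  11]
side blue 4078 [484.4 347. ] [452 306  60  78]
```

View pics/crop1.png

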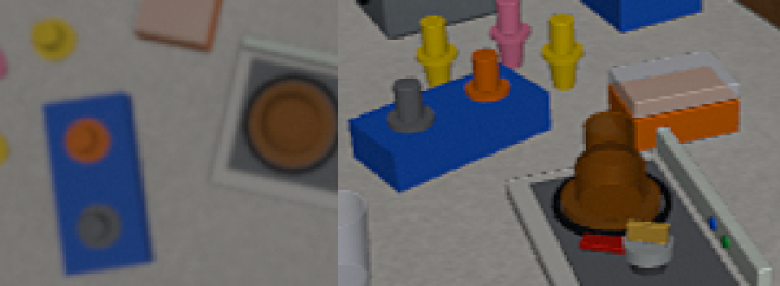

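The crop confirms it: orange, seated in the rack hole (crop px 87,141 in top, 485,75 in side), grey beside it, yellow and pink standing off the rack. I'm moving above it now.

>>> carry_out:
  targets:
    - [[-46, -18.4, 0, 0, 0, 0, 8.54], [-46, -18.4, 0, 0, 0, 0, 8.54], [-46, -18.4, 0, 0, 0, 0, 8.54], [-46, -18.4, 0, 0, 0, 0, 8.54], [-46, -18.4, 0, 0, 0, 0, 8.54], [-46, -18.4, 0, 0, 0, 0, 8.54], [-46, -18.4, 0, 0, 0, 0, 8.54], [-46, -18.4, 0, 0, 0, 0, 8.54], [-46, -18.4, 0, 0, 0, 0, 8.54], [-46, -18.4, 0, 0, 0, 0, 8.54], [-46, -18.4, 0, 0, 0, 0, 8.54], [-46, -18.4, 0, 0, 0, 0, 8.54]]

```text
t: 1.15
tcp_pos: [0.5677, 0.2907, 0.2115]
tool_rot: [0.143, 0.99, -0.0, -0.0]
force: [-0.8, 0.1, -0.3]
finger_gap: 1.002
gripper_force: 0.0
```

```bash
python3 - <<'E'
from h import *
c=cam("wrist");np.savez("pics/w1.npz",K=c[0],T=c[1])
s=manip.sense();print(s["q"],s["tcp_pos"],c[1])
im=cams.snapshot("wrist");cv2.imwrite("pics/w1.png",im[:,:,::-1])
cv2.imwrite("pics/w1big.png",cv2.resize(im[:,:,::-1],(800,600),interpolation=3))
for z in (.051,.089):print(proj(c,[.566,.292,z]))
p,e=tri(cam("top"),(164.6,202.7),cam("side"),(196.5,131));print("grip top tri",p,e)
p,e=tri(cam("top"),(241.5,196.5),cam("side"),(243.8,156));print("flask rim tri",p,e)
E
```

```text
[ 0.2985  0.5455  1.3988 -0.0003  1.1975 -0.9844] [0.5677 0.2907 0.2115] [[ 0.2838  0.9265  0.2469  0.5043]
 [ 0.9589 -0.2742 -0.0733  0.309 ]
 [-0.0002  0.2576 -0.9663  0.3742]
 [ 0.      0.      0.      1.    ]]
[257.4867 170.1627]
[257.6389 178.713 ]
grip top tri [0.5656 0.291  0.095 ] 0.005347519094960148
flask rim tri [0.5892 0.0815 0.1159] 0.002043766702025492
```

View pics/w1big.png

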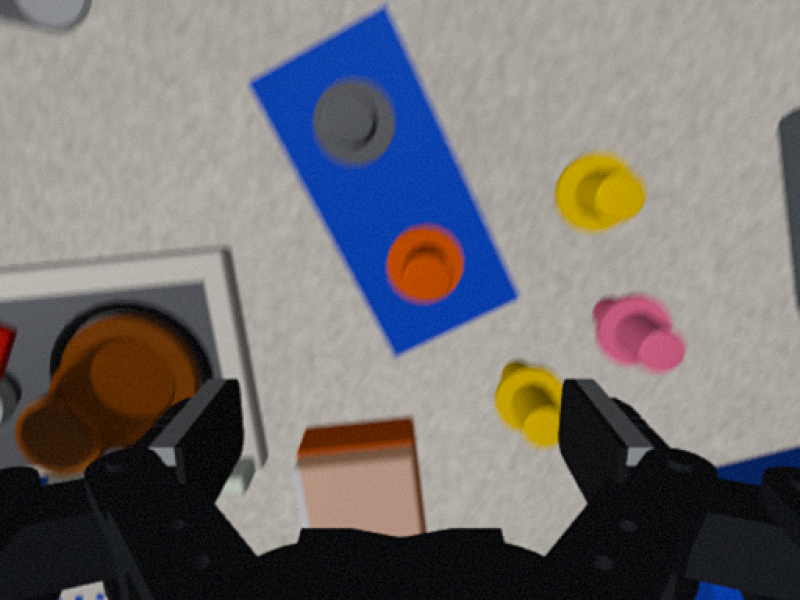

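The wrist view shows the orange shoulder at (425,264), grip top at (430,272), the grey one at (350,120) and the flask rim at about (60,435). The stopper lies about 16 px to the right of where the top camera put it, so I'm cross-checking the cameras before reaching.

```bash
python3 - <<'E'
from h import *
d=np.load("pics/w1.npz");w=(d["K"],d["T"]);t=cam("top");s=cam("side")
print("wrist->stop z.089",atz(w,(275.2,174.1),.089),"shoulder",atz(w,(272,169),.051))
print("wrist->spare shoulder",atz(w,np.array([354,121])*.64,.051))
print("wrist->flask rim z.11",atz(w,(38.4,278.4),.11))
print("top stop",atz(t,(164.6,202.7),.089),atz(t,(163.5,204.2),.051),"spare sh",atz(t,(168.5,237.5),.051))
print("side stop",atz(s,(196.5,131),.089), "shoulder",atz(s,(196.5,143),.051))
for n,a,b in(("t-s",(t,(164.6,202.7)),(s,(196.5,131))),("w-t",(w,(275.2,174.1)),(t,(164.6,202.7))),("w-s",(w,(275.2,174.1)),(s,(196.5,131)))):
    print(n,*tri(*a,*b))
im=cams.snapshot("top");q=manip.sense()
print("proj tcp top",proj(t,q["tcp_pos"]),"side",proj(s,q["tcp_pos"]))
im2=cams.snapshot("side")
a=im[150:260,110:260,::-1];b=im2[60:200,110:300,::-1]
A=cv2.resize(a,None,fx=2.6,fy=2.6,interpolation=3);B=cv2.resize(b,None,fx=2.04,fy=2.04,interpolation=3)[:286]
p=((proj(t,q["tcp_pos"])-[110,150])*2.6).astype(int);cv2.drawMarker(A,tuple(map(int,p)),(255,0,255),0,12)
p=((proj(s,q["tcp_pos"])-[110,60])*2.04).astype(int);cv2.drawMarker(B,tuple(map(int,p)),(255,0,255),0,12)
B=cv2.copyMakeBorder(B,0,A.shape[0]-B.shape[0],0,0,0);cv2.imwrite("pics/crop2.png",np.hstack([A,B]))
E
```

```text
wrist->stop z.089 [0.5664 0.3077 0.089 ] shoulder [0.5689 0.3059 0.051 ]
wrist->spare shoulder [0.4759 0.2893 0.051 ]
wrist->flask rim z.11 [0.5925 0.0855 0.11  ]
top stop [0.5684 0.2914 0.089 ] [0.5663 0.3039 0.051 ] spare sh [0.4732 0.2855 0.051 ]
side stop [0.5676 0.3032 0.089 ] shoulder [0.5661 0.3067 0.051 ]
t-s [0.5656 0.291  0.095 ] 0.005347519094960148
w-t [0.5742 0.3057 0.0397] 0.006740994007465296
w-s [0.5681 0.3073 0.0866] 0.00239621194260042
proj tcp top [153.0481 198.1485] side [196.4854  89.6774]
```

View pics/crop2.png

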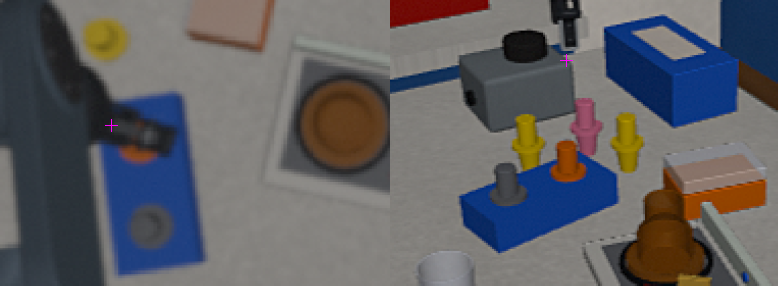

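My top-view pick of the grip top was wrong because it followed the shading. Shoulder and top picks from wrist, side and top now agree on stopper ≈ (0.567, 0.3065), with the grip top at z 0.087 against 0.089 expected. Descending to grasp.

>>> carry_out:
  targets:
    - [[0.5, 1.5, 2, 0, 0, 0, 8.54], [0.5, 1.5, 5, 0, 0, 0, 7], [0.5, 1.5, 8.5, 0, 0, 0, 6], [0.5, 1.5, 11.5, 0, 0, 0, 6], [0.5, 1.5, 13.2, 0, 0, 0, 6], [0.5, 1.5, 13.7, 0, 0, 0, 6], [0.5, 1.5, 13.7, 0, 0, 0, 4], [0.5, 1.5, 13.7, 0, 0, 0, 2], [0.5, 1.5, 13.7, 0, 0, 0, 2], [0.5, 1.5, 13.7, 0, 0, 0, 2], [0.5, 1.5, 13.7, 0, 0, 0, 2], [0.5, 1.5, 13.7, 0, 0, 0, 2]]
  force: 40

```text
t: 2.3
tcp_pos: [0.566, 0.3088, 0.076]
tool_rot: [0.143, 0.99, 0.0, 0.001]
force: [0.6, 0.3, 0.4]
finger_gap: 0.233
gripper_force: 0.0
```

```bash
python3 - <<'E'
from h import *
c=cam("wrist");im=cams.snapshot("wrist");im2=cams.snapshot("side")
cv2.imwrite("pics/w2.png",im[:,:,::-1])
for z in (.051,.089):print(proj(c,[.567,.3065,z]))
print(manip.sense()["tcp_pos"],proj(c,manip.sense()["tcp_pos"]))
A=cv2.resize(im[:,:,::-1],(500,375),interpolation=3);B=cv2.resize(im2[90:190,140:240,::-1],(300,300),interpolation=3)
B=cv2.copyMakeBorder(B,0,75,0,0,0);cv2.imwrite("pics/c3.png",np.hstack([A,B]))
E
```

```text
[253.6362 220.9503]
[253.1582 247.9903]
[0.5657 0.3087 0.0755] [256.7012 233.7096]
```

View pics/c3.png

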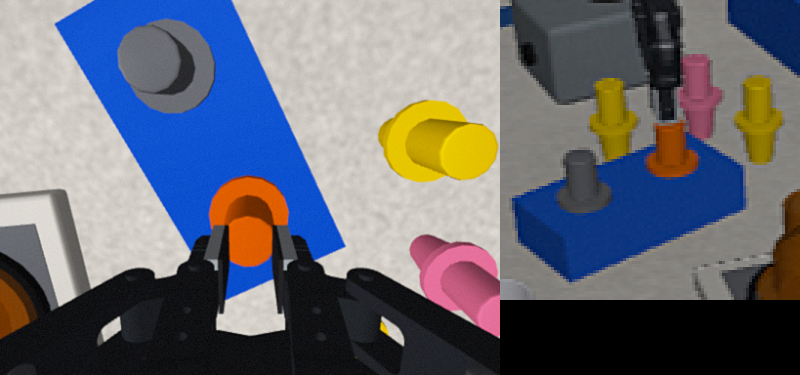

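The fingers closed to 20 mm on nothing. In the wrist crop the tips (228,232)/(277,232) overlie the orange grip top (250,240), and in the side crop the tip (668,118) sits just above the grip. So the tips are about 25 mm higher than the text's 19 mm-ahead figure suggests. I'll open, go down in small steps and watch the force.

>>> carry_out:
  targets:
    - [[0, 0, 0, 0, 0, 0, 6], [0, 0, 0, 0, 0, 0, 6], [0, 0, 0, 0, 0, 0, 6], [0, -0.2, 0.4, 0, 0, 0, 6], [0, -0.2, 0.8, 0, 0, 0, 6], [0, -0.2, 1.2, 0, 0, 0, 6], [0, -0.2, 1.5, 0, 0, 0, 6], [0, -0.2, 1.5, 0, 0, 0, 6]]

```text
t: 3.07
tcp_pos: [0.5641, 0.3064, 0.0586]
tool_rot: [0.143, 0.99, -0.0, -0.001]
force: [-0.4, -0.1, 0.3]
finger_gap: 0.705
gripper_force: 0.0
```

```bash
python3 - <<'E'
from h import *
s=manip.sense();print(s)
im=cams.snapshot("wrist");im2=cams.snapshot("side")
print(proj(cam("side"),s["tcp_pos"]))
A=cv2.resize(im[120:330,130:390,::-1],(500,404),interpolation=3);B=cv2.resize(im2[70:170,150:224,::-1],(299,404),interpolation=3)
cv2.imwrite("pics/c4.png",np.hstack([A,B]))
E
```

```text
{'t': 3.0667, 'q': array([ 0.3238,  0.7416,  1.5004,  0.    ,  0.9017, -0.9601]), 'qd': array([ 0.001 , -0.0095, -0.008 , -0.0019,  0.0101, -0.0005]), 'tau': array([ -0.0495, -48.8602, -13.4111,  -0.0001,  -0.0627,  -0.    ]), 'tcp_pos': array([0.5641, 0.3064, 0.0586]), 'tool_rot': array([ 0.143 ,  0.9897, -0.0005, -0.001 ]), 'force': array([-0.4202, -0.1273,  0.3074]), 'ft_torque': array([0.0299, 0.0302, 0.0005]), 'gripper_force': 0.0, 'finger_gap': 0.7053430719610063}
[195.6598 140.777 ]
```

View pics/c4.png

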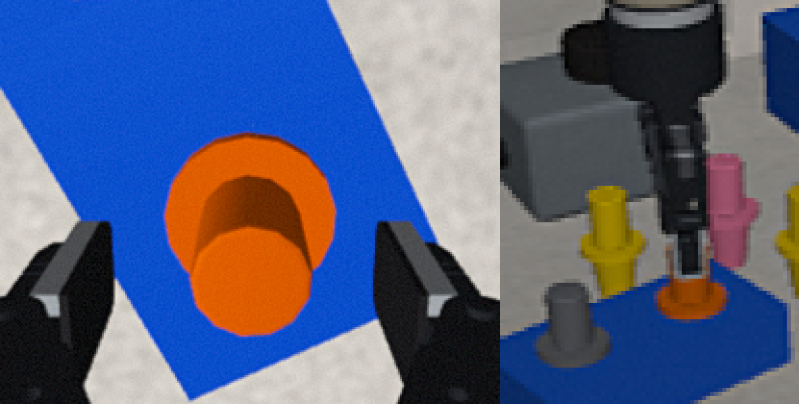

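The wrist crop shows the grip top at (250,280) centred between the open fingers (about 242). The side crop shows the near fingertip at (685,270), still around the upper grip. Continuing down 25 mm, then closing.

>>> carry_out:
  targets:
    - [[-0.2, 0.1, 0.5, 0, 0, 0, 6], [-0.2, 0.1, 1, 0, 0, 0, 6], [-0.2, 0.1, 1.5, 0, 0, 0, 6], [-0.2, 0.1, 2, 0, 0, 0, 6], [-0.2, 0.1, 2.5, 0, 0, 0, 5], [-0.2, 0.1, 2.5, 0, 0, 0, 4], [-0.2, 0.1, 2.5, 0, 0, 0, 2], [-0.2, 0.1, 2.5, 0, 0, 0, 1.5], [-0.2, 0.1, 2.5, 0, 0, 0, 1.5], [-0.2, 0.1, 2.5, 0, 0, 0, 1.5]]
  force: 40

```text
t: 4.0
tcp_pos: [0.5671, 0.3072, 0.035]
tool_rot: [0.143, 0.99, 0.0, 0.0]
force: [0.4, 0.5, -0.4]
finger_gap: 0.316
gripper_force: 39.3
```

>>> carry_out:
  targets:
    - [[0, 0, -1, 0, 0, 0, 1.5], [0, 0, -3, 0, 0, 0, 1.5], [0, 0, -6, 0, 0, 0, 1.5], [0, 0, -9, 0, 0, 0, 1.5], [0, 0, -12, 0, 0, 0, 1.5], [0, 0, -15, 0, 0, 0, 1.5], [2.5, -8, -17, 0, 0, 0, 1.5], [2.5, -8, -17, 0, 0, 0, 1.5], [2.5, -8, -17, 0, 0, 0, 1.5], [2.5, -8, -17, 0, 0, 0, 1.5]]

```text
t: 4.83
tcp_pos: [0.5191, 0.2361, 0.2065]
tool_rot: [0.144, 0.99, 0.0, 0.0]
force: [-0.0, 0.8, -0.5]
finger_gap: 0.316
gripper_force: 39.8
```

```bash
python3 - <<'E'
from h import *
t=cam("top")
im=cv2.imread("pics/top0.png")[:,:,::-1].copy()
h=cv2.cvtColor(im,cv2.COLOR_RGB2HSV)
m=cv2.inRange(h,np.array((8,120,40)),np.array((17,255,150)));m[:,:220]=0
c=max(cv2.findContours(m,0,2)[0],key=cv2.contourArea)
print("foot ellipse",cv2.fitEllipse(c)); e=cv2.fitEllipse(c)[0];print("foot z.032",atz(t,e,.032))
q=manip.sense();print(q["tcp_pos"],q["finger_gap"],q["gripper_force"])
w=cam("wrist");im=cams.snapshot("wrist");cv2.imwrite("pics/w3.png",im[:,:,::-1]);np.savez("pics/w3.npz",K=w[0],T=w[1])
cv2.imwrite("pics/w3b.png",cv2.resize(im[:,:,::-1],(800,600),interpolation=3))
print(proj(w,[.59,.083,.11])*1.5625)
E
```

```text
foot ellipse ((241.72755432128906, 197.20498657226562), (30.658878326416016, 30.810848236083984), 151.0871124267578)
foot z.032 [0.5931 0.0841 0.032 ]
[0.5191 0.2361 0.2065] 0.31562993339425643 39.772313833236694
[175.6873 486.7305]
```

View pics/w3b.png

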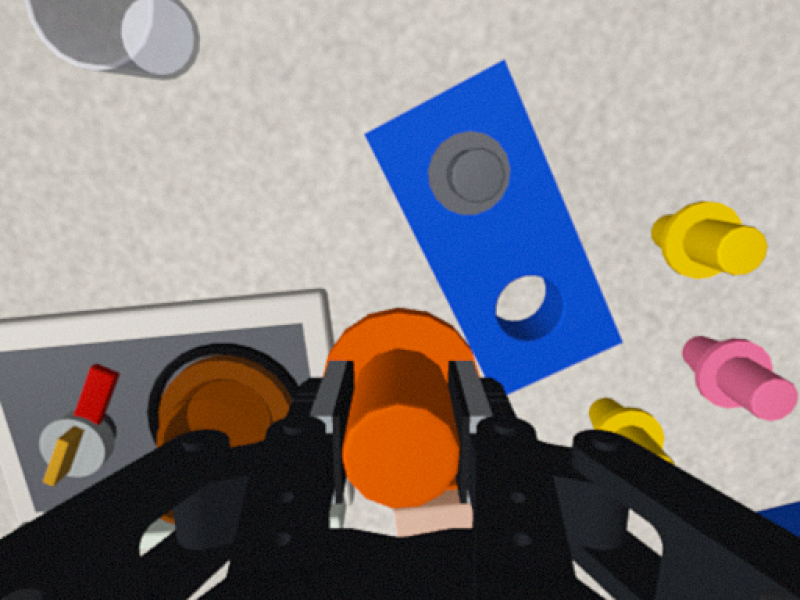

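The stopper is held straight (big px 400,430). The flask's foot is at (225,420), the lock disc at (78,445), the red finger at (97,392) and the brass bar at (63,455). Refining the flask and lock from this view and w1.

```bash
python3 - <<'E'
from h import *
from scipy.optimize import least_squares
for n,us,vs in(("w1",(0,140),(150,260)),("w3",(90,195),(200,275))):
    d=np.load(f"pics/{n}.npz");w=(d["K"],d["T"]);im=cv2.imread(f"pics/{n}.png")[:,:,::-1].copy();h=cv2.cvtColor(im,cv2.COLOR_RGB2HSV)
    # dark collar = low V;  deck->collar outer edge & collar->foot edge: amber mask contour
    m=cv2.inRange(h,np.array((5,120,35)),np.array((20,255,255)))
    k=np.zeros_like(m);k[vs[0]:vs[1],us[0]:us[1]]=255;m&=k
    c=max(cv2.findContours(m,0,1)[0],key=cv2.contourArea)[:,0].astype(float)
    P=np.array([atz(w,p,.032) for p in c])
    g=np.array([.593,.084])
    for it in range(8):
        a=np.linalg.norm(P[:,:2]-g,axis=1);s=abs(a-.047)<(.012 if it<3 else .004)
        r=least_squares(lambda x:np.linalg.norm(P[s,:2]-x,axis=1)-.047,g,loss="soft_l1",f_scale=.001);g=r.x
    print(n,"foot",g,s.sum(),np.abs(r.fun).mean())
    for nm,lo,hi,z in(("red",(0,180,90),(4,255,255),.023),("brass",(15,120,110),(24,255,255),.046)):
        m=cv2.inRange(h,np.array(lo),np.array(hi));m[:, 110:]=0;m[:200]=0
        cs=cv2.findContours(m,0,1)[0]
        if not cs:continue
        c=max(cs,key=cv2.contourArea)[:,0].astype(float)
        Q=np.array([atz(w,p,z)[:2] for p in c]).astype(np.float32);b=cv2.minAreaRect(Q*1000)
        print(n,nm,len(c),b,"dirs",np.round(cv2.boxPoints(b),1).tolist())
E
```

```text
w1 foot [0.5919 0.0866] 149 0.0010006666972288637
w1 red 45 ((545.2433471679688, 5.636887550354004), (5.383650302886963, 24.899391174316406), 62.45198440551758) dirs [[533.0, 9.0], [555.0, -2.5], [557.5, 2.299999952316284], [535.5, 13.800000190734863]]
w1 brass 1 ((640.9710693359375, 34.57111740112305), (0.0, 0.0), 0.0) dirs [[641.0, 34.599998474121094], [641.0, 34.599998474121094], [641.0, 34.599998474121094], [641.0, 34.599998474121094]]
w3 foot [0.5897 0.0879] 126 0.0010432669787896272
w3 red 91 ((548.8245849609375, -0.7246532440185547), (17.931079864501953, 42.114402770996094), 47.929840087890625) dirs [[527.2000122070312, 6.699999809265137], [558.4000244140625, -21.5], [570.5, -8.199999809265137], [539.2000122070312, 20.0]]
w3 brass 66 ((581.3073120117188, -31.22288703918457), (8.114076614379883, 38.74578094482422), 47.13818359375) dirs [[564.2999877929688, -21.0], [592.7000122070312, -47.400001525878906], [598.2999877929688, -41.400001525878906], [569.9000244140625, -15.100000381469727]]
```

>>> carry_out:
  targets:
    - [[-3, -3.2, 0, 0, 0, 0, 1.5], [-6, -6.5, 0, 0, 0, 0, 1.5], [-9, -10, 1, 0, 0, 0, 1.5], [-11.1, -12.5, 2, 0, 0, 0, 1.5], [-11.1, -12.5, 3.5, 0, 0, 0, 1.5], [-11.1, -12.5, 5, 0, 0, 0, 1.5], [-11.1, -12.5, 5, 0, 0, 0, 1.5], [-11.1, -12.5, 5, 0, 0, 0, 1.5], [-11.1, -12.5, 5, 0, 0, 0, 1.5]]

```text
t: 5.63
tcp_pos: [0.5924, 0.087, 0.1552]
tool_rot: [0.142, 0.99, 0.0, 0.001]
force: [0.9, -0.0, -0.9]
finger_gap: 0.318
gripper_force: 39.9
```

```bash
python3 - <<'E'
from h import *
q=manip.sense();T=q["tcp_pos"];print(T,q["finger_gap"],q["gripper_force"])
w=cam("wrist");wi=cams.snapshot("wrist");s=cam("side");si=cams.snapshot("side")
cv2.imwrite("pics/w4.png",wi[:,:,::-1]);cv2.imwrite("pics/s4.png",si[:,:,::-1]);np.savez("pics/w4.npz",K=w[0],T=w[1])
for nm,xy in(("flask?",(.5915,.086)),("tcp",T[:2])):
    print(nm,[proj(s,[*xy,z]).round(1) for z in(.032,.065,.11,.125,.165,.171)])
h=cv2.cvtColor(si,cv2.COLOR_RGB2HSV)
for v in range(115,215,3):
    r=h[v,200:300];o=np.where((r[:,0]>=5)&(r[:,0]<=20)&(r[:,1]>120)&(r[:,2]>35))[0]+200
    if len(o):print(v,o.min(),o.max(),(o.min()+o.max())/2,h[v,(o.min()+o.max())//2],end=" | ")
A=cv2.resize(wi[:,:,::-1],(480,360),interpolation=3);B=cv2.resize(si[90:230,185:310,::-1],(320,360),interpolation=3)
cv2.imwrite("pics/c5.png",np.hstack([A,B]))
E
```

```text
[0.5924 0.087  0.1552] 0.31770730285999105 39.89776253700256
flask? [array([244. , 184.6]), array([243.7, 173.2]), array([243.4, 157.1]), array([243.2, 151.6]), array([242.9, 136.4]), array([242.8, 134.1])]
tcp [array([244.1, 184.3]), array([243.9, 172.9]), array([243.5, 156.8]), array([243.4, 151.3]), array([243. , 136.1]), array([242.9, 133.8])]
118 237 238 237.5 [ 11 237 101] | 121 237 239 238.0 [ 12 255  95] | 124 237 238 237.5 [  7 149  53] | 127 237 239 238.0 [ 10 255 103] | 130 236 251 243.5 [114  53  24] | 133 234 253 243.5 [126  85  15] | 136 234 253 243.5 [ 11  78 125] | 139 237 250 243.5 [ 14 255 148] | 142 238 250 244.0 [ 14 255 137] | 145 239 249 244.0 [ 14 255 137] | 148 239 293 266.0 [ 10  60 144] | 151 240 293 266.5 [  9  47 142] | 154 237 293 265.0 [ 13 255 189] | 157 235 293 264.0 [ 13 255 151] | 160 235 292 263.5 [ 90  34 144] | 163 235 278 256.5 [ 14 255 150] | 166 235 262 248.5 [ 15 239  62] | 169 234 255 244.5 [ 15 255  93] | 172 232 257 244.5 [ 16 247  93] | 175 231 257 244.0 [ 15 232 100] | 178 231 259 245.0 [ 15 224 100] | 181 227 262 244.5 [ 15 255  86] | 184 225 263 244.0 [ 15 243  88] | 187 226 263 244.5 [ 15 246  86] | 190 227 262 244.5 [ 15 252  86] | 193 228 261 244.5 [ 15 240  86] | 196 233 251 242.0 [ 16 238  89] | 199 251 266 258.5 [ 20 190 130] | 202 254 266 260.0 [ 21 197 127] |
```

View pics/c5.png

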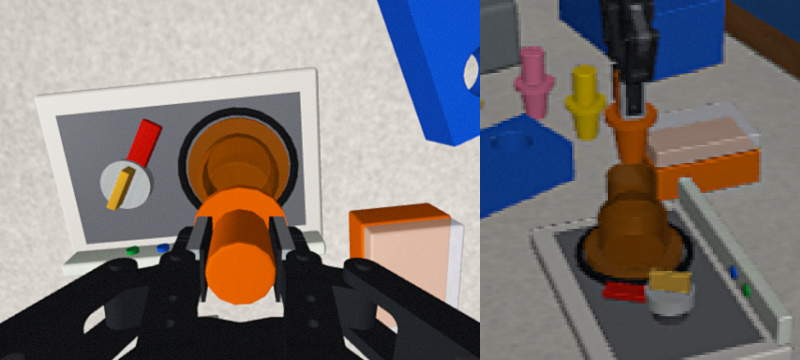

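Side crop: the stopper's axis (632) lies over the flask's axis (632). Wrist crop: foot at (237,160), stopper at (240,270), so I shift about 2 mm in −y. Inserting and releasing.

>>> carry_out:
  targets:
    - [[0, -0.2, 0.7, 0, 0, 0, 1.5], [0, -0.2, 1.5, 0, 0, 0, 1.5], [0, -0.2, 2.5, 0, 0, 0, 1.5], [0, -0.2, 3.5, 0, 0, 0, 1.5], [0, -0.2, 4.4, 0, 0, 0, 1.5], [0, -0.2, 5, 0, 0, 0, 1.5], [0, -0.2, 5.3, 0, 0, 0, 1.5], [0, -0.2, 5.4, 0, 0, 0, 1.5], [0, -0.2, 5.4, 0, 0, 0, 1.5]]

```text
t: 6.48
tcp_pos: [0.5909, 0.0842, 0.1004]
tool_rot: [0.143, 0.99, -0.0, -0.0]
force: [-0.4, -1.1, -0.9]
finger_gap: 0.318
gripper_force: 39.9
```

>>> carry_out:
  targets:
    - [[0, 0, 0, 0, 0, 0, 3.2], [0, 0, 0, 0, 0, 0, 4], [0, 0, 0, 0, 0, 0, 5], [0, 0, 0, 0, 0, 0, 6], [0, 0, 0, 0, 0, 0, 6], [0, 0, -1, 0, 0, 0, 6], [0, 0, -3, 0, 0, 0, 6], [0, 0, -6, 0, 0, 0, 6], [0, 0, -9, 0, 0, 0, 6], [0, 0, -12, 0, 0, 0, 6], [4, -4, -12, 0, 0, 0, 6], [8, -8, -12, 0, 0, 0, 6]]

```text
t: 7.48
tcp_pos: [0.5207, 0.0441, 0.2241]
tool_rot: [0.142, 0.99, -0.0, 0.005]
force: [-1.1, 0.3, -0.4]
finger_gap: 0.705
gripper_force: 0.0
```

```bash
python3 - <<'E'
from h import *
q=manip.sense();print(q["tcp_pos"],q["q"],q["finger_gap"])
s=cam("side");si=cams.snapshot("side");cv2.imwrite("pics/s5.png",si[:,:,::-1])
print([proj(s,[.591,.085,z]).round(1) for z in(.032,.065,.11,.116,.154)])
h=cv2.cvtColor(si,cv2.COLOR_RGB2HSV)
for v in range(130,200,3):
    r=h[v,215:275];o=np.where((r[:,0]>=5)&(r[:,0]<=20)&(r[:,1]>150)&(r[:,2]>35))[0]+215
    if len(o):print(v,o.min(),o.max(),(o.min()+o.max())/2,h[v,int(np.median(o))],end=" | ")
w=cam("wrist");wi=cams.snapshot("wrist");cv2.imwrite("pics/w5.png",wi[:,:,::-1]);np.savez("pics/w5.npz",K=w[0],T=w[1])
# key: green in both
t=cam("top");im=cv2.imread("pics/top0.png")[:,:,::-1].copy();s0=cv2.imread("pics/side0.png")[:,:,::-1].copy()
for c,i,lim in((t,im,370),(s,s0,270)):
    hh=cv2.cvtColor(i,cv2.COLOR_RGB2HSV);m=cv2.inRange(hh,np.array((50,110,30)),np.array((80,255,255)))
    n,l,st,ce=cv2.connectedComponentsWithStats(m);k=1+np.argmax(st[1:,4]);cc=cv2.findContours((l==k).astype(np.uint8),0,1)[0][0][:,0]
    b=cv2.boxPoints(cv2.minAreaRect(cc));print(b.round(1).tolist(),cv2.approxPolyDP(cc,2,True)[:,0].tolist())
    print([atz(c,p,.106).round(4).tolist() for p in b],atz(c,b.mean(0),.106))
E
```

```text
[0.5207 0.0441 0.2241] [-0.1294  0.3704  1.6801 -0.0002  1.0819 -1.4157] 0.7054604223224048
[array([244. , 184.8]), array([243.8, 173.5]), array([243.4, 157.4]), array([243.3, 155.2]), array([243. , 140.9])]
139 241 246 243.5 [ 12 255 138] | 142 238 249 243.5 [ 14 255 139] | 145 239 249 244.0 [ 13 255 146] | 148 239 249 244.0 [ 14 255 148] | 151 239 250 244.5 [ 14 255 148] | 154 235 274 254.5 [ 14 255 141] | 157 235 274 254.5 [ 14 255 132] | 160 235 274 254.5 [ 14 255 138] | 163 235 274 254.5 [ 14 228  86] | 166 235 261 248.0 [ 15 242  95] | 169 234 255 244.5 [ 15 242  96] | 172 232 257 244.5 [ 16 255  94] | 175 231 257 244.0 [ 16 247  94] | 178 231 259 245.0 [ 15 237  97] | 181 227 262 244.5 [ 16 252  86] | 184 225 263 244.0 [ 14 249  87] | 187 226 263 244.5 [ 15 237  87] | 190 227 262 244.5 [ 16 255  86] | 193 228 261 244.5 [ 16 252  85] | 196 233 258 245.5 [ 16 224  90] | 199 258 266 262.0 [ 20 183 131] | [[372.29998779296875, 216.6999969482422], [379.8999938964844, 215.8000030517578], [383.6000061035156, 246.8000030517578], [375.8999938964844, 247.6999969482422]] [[378, 216], [374, 217], [375, 240], [377, 246], [382, 247]]
[[0.5435, -0.2692, 0.106], [0.5464, -0.2898, 0.106], [0.4642, -0.299, 0.106], [0.4613, -0.2786, 0.106]] [ 0.5037 -0.2841  0.106 ]
[[278.20001220703125, 278.1000061035156], [322.1000061035156, 253.89999389648438], [329.70001220703125, 267.70001220703125], [285.79998779296875, 292.0]] [[326, 261], [320, 256], [282, 276], [282, 285], [286, 290], [293, 288], [324, 270]]
[[0.4512, -0.2838, 0.106], [0.55, -0.2736, 0.106], [0.5401, -0.3081, 0.106], [0.4451, -0.316, 0.106]] [ 0.4951 -0.2958  0.106 ]
```

The stopper is home: its grip top is at side row 139 and columns match the prediction for full depth. Next I'll measure the lock in w4/w5 and then go to the key.

```bash
python3 - <<'E'
from h import *
def load(n):
    d=np.load(f"pics/{n}.npz");return d["K"],d["T"]
V={n:(load(n),cv2.imread(f"pics/{n}.png")) for n in("w3","w4","w5")};V["side"]=(cam("side"),cv2.imread("pics/s5.png"));V["top"]=(cam("top"),cv2.imread("pics/top0.png"))
C={}
for n,(c,im) in V.items():
    h=cv2.cvtColor(im,cv2.COLOR_BGR2HSV)
    for nm,lo,hi,z in(("red",(0,170,80),(4,255,255),.023),("brass",(15,110,100),(24,255,255),.046)):
        m=cv2.inRange(h,np.array(lo),np.array(hi));u,v=proj(c,[.57,-.02,.03]);k=np.zeros_like(m);R=70 if n[0]=="w" else 26
        cv2.circle(k,(int(u),int(v)),R,255,-1);m&=k
        cs=cv2.findContours(m,0,1)[0]
        if not cs:print(n,nm,"none");continue
        p=max(cs,key=cv2.contourArea);q=p[:,0].astype(float);mm=cv2.moments(p)
        if mm["m00"]==0:continue
        ctr=np.array([mm["m10"],mm["m01"]])/mm["m00"];C[n,nm]=ctr
        b=cv2.minAreaRect(np.array([atz(c,x,z)[:2] for x in q],np.float32)*1000)
        e=cv2.boxPoints(b);d=e[1]-e[0] if np.linalg.norm(e[1]-e[0])>np.linalg.norm(e[2]-e[1]) else e[2]-e[1]
        print(n,nm,ctr.round(1),"c",np.round(b[0],1),"size",np.round(b[1],1),"ang",round(float(np.degrees(np.arctan2(d[1],d[0]))%180),1), "atz",atz(c,ctr,z).round(4))
for a,b in(("w3","w4"),("w4","side"),("w5","w4"),("w5","side"),("w3","side")):
    for nm in("red","brass"):
        if (a,nm) in C and (b,nm) in C:print(a,b,nm,*tri(V[a][0],C[a,nm],V[b][0],C[b,nm]))
E
```

```text
w3 red [ 60.8 251.8] c [548.2   0.2] size [18.5 44.4] ang 137.1 atz [0.5483 0.0001 0.023 ]
w3 brass [ 35.6 295.3] c [580.7 -30.7] size [ 8.3 40.4] ang 137.7 atz [ 0.581  -0.0309  0.046 ]
w4 red [153.6 151.7] c [544.9   6.7] size [19.1 43.1] ang 137.7 atz [0.5441 0.0072 0.023 ]
w4 brass [125.9 202.4] c [575.6 -22.1] size [ 8.6 42.5] ang 137.7 atz [ 0.5763 -0.0228  0.046 ]
w5 red [240.7 211.2] c [548.1  10.3] size [18.3 41.9] ang 137.9 atz [0.5476 0.0107 0.023 ]
w5 brass [222.6 252.1] c [579.2 -18.2] size [ 9.2 40.9] ang 138.7 atz [ 0.5797 -0.0185  0.046 ]
side red [241.  203.2] c [554.7  32.6] size [25.  40.5] ang 138.7 atz [0.5534 0.033  0.023 ]
side brass [258.5 198.7] c [581.5   0.9] size [31.  41.1] ang 138.5 atz [ 0.5816 -0.0001  0.046 ]
top red [266.3 214.9] c [543.8  11. ] size [10.3 30.9] ang 136.3 atz [0.544  0.0117 0.023 ]
top brass [276.7 203.7] c [575.8 -16.6] size [ 2.  28.3] ang 136.3 atz [ 0.5758 -0.0166  0.046 ]
w3 w4 red [0.5433 0.0134 0.0413] 0.0003588494852555551
w3 w4 brass [ 0.573  -0.0132  0.0662] 0.00038464577502735406
w4 side red [0.543  0.0128 0.0397] 0.00047735144065584525
w4 side brass [ 0.5731 -0.0161  0.0594] 0.0018201637081458966
w5 w4 red [0.5431 0.0128 0.0392] 0.00043171733817170367
w5 w4 brass [ 0.5733 -0.0148  0.0626] 0.0004344107493961217
w5 side red [0.5428 0.013  0.0396] 3.2471674106755125e-05
w5 side brass [ 0.5736 -0.0152  0.0589] 0.0018871003939395792
w3 side red [0.5432 0.0127 0.0399] 0.0011130706025986152
w3 side brass [ 0.5734 -0.0169  0.0607] 0.0036333714795947947
```

Heights resolved: the lock figures are relative to the deck, and triangulation gives the finger at z 0.040 and the bar at 0.060, against 0.035–0.043 and 0.048–0.066 from the text. Lock axis is (0.5733, −0.015), 0.102 m from the flask, with the bar at 137.6°. Moving above the key with yaw −23° in tool z.

```bash
python3 - <<'E'
from h import *
s=manip.sense();print(s["t"],s["tcp_pos"],s["tool_rot"])
E
```

```text
7.5833 [0.509  0.0438 0.2203] [ 0.1437  0.9896 -0.0006 -0.0053]
```

>>> carry_out:
  targets:
    - [[-1.1, -4, 0, 0, 0, -5, 6], [-2.2, -8, 0, 0, 0, -10, 6], [-3.3, -12, 0, 0, 0, -15, 6], [-4.4, -16, 0, 0, 0, -20, 6], [-5.5, -20, 0, 0, 0, -23, 6], [-6.5, -24, 1, 0, 0, -23, 6], [-7.5, -28, 2, 0, 0, -23, 6], [-8.5, -31, 2, 0, 0, -23, 6], [-8.5, -31.7, 2, 0, 0, -23, 6], [-8.5, -31.7, 2, 0, 0, -23, 6], [-8.5, -31.7, 2, 0, 0, -23, 6], [-8.5, -31.7, 2, 0, 0, -23, 6]]

```text
t: 8.58
tcp_pos: [0.5095, -0.2821, 0.2011]
tool_rot: [-0.058, 0.998, 0.0, -0.0]
force: [-0.5, -0.5, -0.1]
finger_gap: 0.706
gripper_force: 0.0
```

```bash
cat > key.py <<'E'
from h import *
def look(n):
    s=manip.sense();w=cam("wrist");im=cams.snapshot("wrist");cv2.imwrite(f"pics/{n}.png",im[:,:,::-1]);np.savez(f"pics/{n}.npz",K=w[0],T=w[1]);return s,w,im
def green(c,im,z=.106):
    h=cv2.cvtColor(im,cv2.COLOR_RGB2HSV);m=cv2.inRange(h,np.array((50,110,30)),np.array((80,255,255)))
    n,l,st,ce=cv2.connectedComponentsWithStats(m);k=1+np.argmax(st[1:,4]);cc=cv2.findContours((l==k).astype(np.uint8),0,1)[0][0][:,0]
    b=cv2.minAreaRect(np.array([atz(c,x,z)[:2] for x in cc.astype(float)],np.float32)*1000)
    e=cv2.boxPoints(b);d=e[1]-e[0] if np.linalg.norm(e[1]-e[0])>np.linalg.norm(e[2]-e[1]) else e[2]-e[1]
    return np.round(b[0],1),np.round(b[1],1),round(float(np.degrees(np.arctan2(d[1],d[0]))%180),1),ce[k]
def yaw(s):
    from scipy.spatial.transform import Rotation as R
    y=R.from_quat(s["tool_rot"]).as_matrix()[:,1];return np.degrees(np.arctan2(y[1],y[0]))
E
python3 - <<'E'
from key import *
s,w,im=look("w6");print(s["tcp_pos"],yaw(s),s["q"],abs(s["qd"]).max())
g=green(w,im);print(g)
t=cam("top");ti=cams.snapshot("side");gs=green(cam("side"),ti);print(gs,tri(w,g[3],cam("side"),gs[3]))
h=cv2.cvtColor(im,cv2.COLOR_RGB2HSV)
# black holder pocket: dark pixels near predicted place
u,v=proj(w,[.503,-.284,.045]);print(u,v)
k=np.zeros(h.shape[:2],np.uint8);cv2.circle(k,(int(u),int(v)),75,255,-1)
m=cv2.inRange(h,np.array((0,0,0)),np.array((180,255,45)))&k
c=max(cv2.findContours(m,0,1)[0],key=cv2.contourArea)[:,0].astype(float)
print("holder",len(c),cv2.minAreaRect(np.array([atz(w,x,.045)[:2] for x in c],np.float32)*1000))
cv2.imwrite("pics/c6.png",np.hstack([cv2.resize(im[:,:,::-1],(480,360),interpolation=3),cv2.resize(ti[210:350,245:370,::-1],(320,360),interpolation=3)]))
E
```

```text
[ 0.5095 -0.2821  0.2011] 96.62773211428735 [-0.6976  0.4829  1.553   0.0006  1.1065 -2.3844] 0.014679656509205946
(array([ 501.2, -287.1]), array([88.8, 20.4]), 5.8, array([250.9039, 174.5603]))
(array([ 496.3, -295.2]), array([100.3,  32.2]), 6.1, array([303.6159, 273.0377])) (array([ 0.5008, -0.2874,  0.0957]), np.float64(0.00029136989896476123))
254.86607871222134 166.31432346068135
holder 163 ((497.20220947265625, -268.0191650390625), (60.855342864990234, 15.642472267150879), 6.964431285858154)
```

Key bar top is at (0.501, −0.287, ~0.106) with size 88.8×20.4 mm (text 90×20), angle 5.8°. Descending to grip.

>>> carry_out:
  targets:
    - [[0.9, -0.4, 2, 0, 0, 0.8, 5], [0.9, -0.4, 5, 0, 0, 0.8, 5], [0.9, -0.4, 8, 0, 0, 0.8, 5], [0.9, -0.4, 10.5, 0, 0, 0.8, 5], [0.9, -0.4, 12.5, 0, 0, 0.8, 5], [0.9, -0.4, 13.8, 0, 0, 0.8, 5], [0.9, -0.4, 14.4, 0, 0, 0.8, 5], [0.9, -0.4, 14.4, 0, 0, 0.8, 3], [0.9, -0.4, 14.4, 0, 0, 0.8, 1.2], [0.9, -0.4, 14.4, 0, 0, 0.8, 1.2], [0.9, -0.4, 14.4, 0, 0, 0.8, 1.2], [0.9, -0.4, 14.4, 0, 0, 0.8, 1.2]]
  force: 70

```text
t: 9.68
tcp_pos: [0.5017, -0.2889, 0.0579]
tool_rot: [-0.05, 0.999, -0.001, 0.001]
force: [-0.1, 1.5, 0.9]
finger_gap: 0.221
gripper_force: 70.1
```

>>> carry_out:
  targets:
    - [[0, 0, -1, 0, 0, 0, 1.2], [0, 0, -3, 0, 0, 0, 1.2], [0, 0, -6, 0, 0, 0, 1.2], [0, 0, -9, 0, 0, 0, 1.2], [0, 0, -12, 0, 0, 0, 1.2], [0, 0, -12, 0, 0, 0, 1.2]]

```text
t: 10.18
tcp_pos: [0.5044, -0.2915, 0.1838]
tool_rot: [-0.05, 0.999, -0.005, 0.005]
force: [1.4, -1.2, -1.7]
finger_gap: 0.223
gripper_force: 69.8
```

>>> carry_out:
  targets:
    - [[-1, 2, 0, 0, 0, 5, 1.2], [-2, 5, 0, 0, 0, 10, 1.2], [-3.2, 8.5, 0, 0, 0, 16, 1.2], [-4.5, 12, 0, 0, 0, 22, 1.2], [-5.8, 15.5, 0, 0, 0, 28, 1.2], [-7.1, 19, 0, 0, 0, 34, 1.2], [-8.4, 22.5, 0, 0, 0, 40, 1.2], [-9.4, 25, 1, 0, 0, 45, 1.2], [-9.9, 26.4, 2, 0, 0, 48, 1.2], [-9.9, 26.4, 3, 0, 0, 48, 1.2], [-9.9, 26.4, 3, 0, 0, 48, 1.2], [-9.9, 26.4, 3, 0, 0, 48, 1.2]]

```text
t: 11.18
tcp_pos: [0.5721, -0.0165, 0.1461]
tool_rot: [0.36, 0.933, -0.0, -0.001]
force: [-0.5, -0.1, -1.9]
finger_gap: 0.222
gripper_force: 69.7
```

```bash
python3 - <<'E'
from key import *
s,w,im=look("w7");print(s["tcp_pos"],yaw(s),s["q"],abs(s["qd"]).max(),s["finger_gap"],s["gripper_force"])
si=cams.snapshot("side");cv2.imwrite("pics/s7.png",si[:,:,::-1]);cv2.imwrite("pics/t7.png",cams.snapshot("top")[:,:,::-1])
z=s["tcp_pos"][2]-.052+.1
print("green at",z,green(w,im,z))
print("side green",green(cam("side"),si,z), "tri",tri(w,green(w,im,z)[3],cam("side"),green(cam("side"),si,z)[3]))
h=cv2.cvtColor(im,cv2.COLOR_RGB2HSV)
for nm,lo,hi in(("red",(0,170,60),(4,255,255)),("brass",(15,110,80),(24,255,255))):
    m=cv2.inRange(h,np.array(lo),np.array(hi));n,l,st,ce=cv2.connectedComponentsWithStats(m)
    print(nm,[(st[i].tolist(),ce[i].round(1)) for i in range(1,n) if st[i,4]>25])
print("pred lock",proj(w,[.5733,-.015,.066]),"finger",proj(w,[.543,.0129,.043]))
cv2.imwrite("pics/c7.png",np.hstack([cv2.resize(im[:,:,::-1],(480,360),interpolation=3),cv2.resize(si[110:250,195:320,::-1],(320,360),interpolation=3)]))
E
```

```text
[ 0.5721 -0.0165  0.1461] 47.80854654500875 [-0.2238  0.5426  1.6289 -0.0007  0.9726 -1.0578] 0.02185460788870203 0.22186358211015644 69.68079686164856
green at 0.19405412692739984 (array([564.3, -10.6]), array([19.9, 74. ]), 137.8, array([256.0252, 248.8066]))
side green (array([583.7, -48.4]), array([52.7, 35.5]), 57.1, array([271.6806, 151.3935])) tri (array([ 0.5848, -0.0214,  0.1724]), np.float64(0.03193427864075918))
red [([250, 110, 23, 49, 1042], array([260.5, 133.7]))]
brass [([336, 57, 35, 30, 209], array([353.6,  70.6])), ([371, 59, 31, 20, 165], array([387.9,  67.2])), ([334, 68, 9, 15, 36], array([338.1,  76.6])), ([400, 68, 14, 10, 42], array([406.6,  72.4])), ([357, 80, 13, 22, 66], array([363.3,  89.2])), ([317, 83, 23, 18, 112], array([327.2,  92. ])), ([340, 88, 7, 16, 37], array([343.6,  95.9])), ([309, 97, 21, 25, 131], array([317.7, 107.8])), ([333, 107, 21, 22, 119], array([344.2, 116.3])), ([310, 113, 61, 62, 630], array([334.1, 149.5])), ([344, 144, 15, 7, 34], array([351.6, 146.7]))]
pred lock [260.1364 193.4017] finger [260.4215 134.7002]
```

Red is at (260.5,134) against a predicted (260,135); the key lies on u=256. So I shift +0.25 cm in tool y and −0.2 cm in tool x, then lower the fork over the bar.

>>> carry_out:
  targets:
    - [[-0.2, 0.25, 0, 0, 0, 0, 1.2], [-0.2, 0.25, 0.5, 0, 0, 0, 1.2], [-0.2, 0.25, 1.1, 0, 0, 0, 1.2], [-0.2, 0.25, 1.7, 0, 0, 0, 1.2], [-0.2, 0.25, 2.3, 0, 0, 0, 1.2], [-0.2, 0.25, 2.9, 0, 0, 0, 1.2], [-0.2, 0.25, 3.4, 0, 0, 0, 1.2], [-0.2, 0.25, 3.4, 0, 0, 0, 1.2]]

```text
t: 12.0
tcp_pos: [0.5752, -0.0153, 0.1113]
tool_rot: [0.36, 0.933, -0.0, -0.001]
force: [-0.7, 0.5, -1.4]
finger_gap: 0.222
gripper_force: 69.7
```

No contact with the bottom below the bar top, so the slot is over the bar. Lowering 9 mm more and turning.

>>> carry_out:
  targets:
    - [[0, 0, 0.4, 0, 0, 0, 1.2], [0, 0, 0.8, 0, 0, 0, 1.2], [0, 0, 0.9, 0, 0, 0, 1.2], [0, 0, 0.9, 0, 0, 4, 1.2], [0, 0, 0.9, 0, 0, 8, 1.2], [0, 0, 0.9, 0, 0, 12, 1.2], [0, 0, 0.9, 0, 0, 16, 1.2], [0, 0, 0.9, 0, 0, 20, 1.2], [0, 0, 0.9, 0, 0, 24, 1.2], [0, 0, 0.9, 0, 0, 28, 1.2], [0, 0, 0.9, 0, 0, 32, 1.2], [0, 0, 0.9, 0, 0, 36, 1.2]]

```text
t: 13.0
tcp_pos: [0.5747, -0.0163, 0.1036]
tool_rot: [0.632, 0.775, -0.002, -0.001]
force: [-2.9, -2.1, -1.4]
finger_gap: 0.221
gripper_force: 69.7
```

```bash
python3 - <<'E'
from key import *
s,w,im=look("w8");print(s["tcp_pos"],yaw(s),s["force"],s["ft_torque"],s["gripper_force"],s["q"])
h=cv2.cvtColor(im,cv2.COLOR_RGB2HSV);m=cv2.inRange(h,np.array((0,170,60)),np.array((4,255,255)))
c=max(cv2.findContours(m,0,1)[0],key=cv2.contourArea)[:,0].astype(float)
P=np.array([atz(w,x,.043)[:2] for x in c]);P=P.mean(0);d=P-[.5733,-.015];print("finger centre",P,"az",np.degrees(np.arctan2(d[1],d[0])),np.linalg.norm(d))
E
```

```text
[ 0.5747 -0.0163  0.1036] 11.662514692341638 [-2.9287 -2.128  -1.3974] [-0.579   0.5545  0.1071] 69.69121098518372 [-0.2214  0.6074  1.6529 -0.0029  0.8844 -0.4231]
finger centre [0.5565 0.0257] az 112.40846595957039 0.04403536236619214
```

The finger follows (137.6° → 112°, with slot slack). Its goal is about 80°, so continuing.

>>> carry_out:
  targets:
    - [[0, 0, 0, 0, 0, 4, 1.2], [0, 0, 0, 0, 0, 8, 1.2], [0, 0, 0, 0, 0, 12, 1.2], [0, 0, 0, 0, 0, 16, 1.2], [0, 0, 0, 0, 0, 20, 1.2], [0, 0, 0, 0, 0, 24, 1.2], [0, 0, 0, 0, 0, 28, 1.2], [0, 0, 0, 0, 0, 31, 1.2], [0, 0, 0, 0, 0, 33, 1.2], [0, 0, 0, 0, 0, 33, 1.2]]

```text
t: 13.88
tcp_pos: [0.5737, -0.0157, 0.1035]
tool_rot: [0.825, 0.565, -0.002, -0.001]
force: [-4.9, -2.6, -0.1]
finger_gap: 0.222
gripper_force: 69.8
```

```bash
cat > f.py <<'E'
from key import *
import sys
s,w,im=look(sys.argv[1]);print(s["tcp_pos"],yaw(s),s["force"],s["ft_torque"],s["gripper_force"],s["q"])
h=cv2.cvtColor(im,cv2.COLOR_RGB2HSV);m=cv2.inRange(h,np.array((0,170,50)),np.array((4,255,255)))
c=max(cv2.findContours(m,0,1)[0],key=cv2.contourArea)[:,0].astype(float)
P=np.array([atz(w,x,.043)[:2] for x in c]);b=cv2.minAreaRect(P.astype(np.float32)*1000);P=P.mean(0);d=P-[.5733,-.015];print("finger centre",P,"az",np.degrees(np.arctan2(d[1],d[0])),np.linalg.norm(d),b)
E
python3 f.py w9
```

```text
[ 0.5737 -0.0157  0.1035] -21.135789168573435 [-4.8749 -2.59   -0.0552] [-0.4569  1.0544  0.1291] 69.78946208953857 [-0.2212  0.6072  1.6538 -0.0019  0.8859  0.1489]
finger centre [0.581  0.0286] az 79.98300127995311 0.044289787603488354 ((580.7005615234375, 28.252731323242188), (33.59872817993164, 18.024173736572266), 79.15166473388672)
```

>>> carry_out:
  targets:
    - [[0, 0, 0, 0, 0, 2, 1.2], [0, 0, 0, 0, 0, 3, 1.2], [0, 0, 0, 0, 0, 4, 1.2], [0, 0, 0, 0, 0, 4, 1.2], [0, 0, 0, 0, 0, 4, 1.2]]

```text
t: 14.35
tcp_pos: [0.5737, -0.0155, 0.1035]
tool_rot: [0.843, 0.538, -0.003, -0.001]
force: [-5.3, -2.5, -1.1]
finger_gap: 0.223
gripper_force: 70.3
```

```bash
python3 f.py w10
```

```text
[ 0.5737 -0.0155  0.1035] -24.85762842502396 [-5.3485 -2.5052 -1.0634] [-0.2734  1.1488  0.8173] 70.25755047798157 [-0.2205  0.6073  1.6538 -0.0026  0.8859  0.2149]
finger centre [0.5823 0.0288] az 78.443181834194 0.04470265744922987 ((581.684814453125, 28.052932739257812), (33.76274490356445, 18.134300231933594), 77.54558563232422)
```

Torque jumped from 0.13 to 0.82 N m, so the screw is at its stop with the finger at about 79°. I'll back off within the slot's slack and lift.

>>> carry_out:
  targets:
    - [[0, 0, 0, 0, 0, -4, 1.2], [0, 0, 0, 0, 0, -8, 1.2], [0, 0, 0, 0, 0, -9, 1.2], [0, 0, -0.8, 0, 0, -9, 1.2], [0, 0, -2, 0, 0, -9, 1.2], [0, 0, -3.5, 0, 0, -9, 1.2], [0, 0, -5.5, 0, 0, -9, 1.2], [0, 0, -7.5, 0, 0, -9, 1.2], [0, 0, -8, 0, 0, -9, 1.2], [0, 0, -8, 0, 0, -9, 1.2]]

```text
t: 15.23
tcp_pos: [0.5789, -0.0158, 0.1865]
tool_rot: [0.8, 0.6, 0.003, 0.003]
force: [0.2, 0.3, -2.5]
finger_gap: 0.222
gripper_force: 69.7
```

```bash
python3 f.py w11; python3 - <<'E'
from key import *
t=cam("top");im=cv2.imread("pics/t7.png")[:,:,::-1];s=cam("side");si=cv2.imread("pics/s7.png")[:,:,::-1]
for n,c,i in(("top",t,im),("side",s,si)):
    h=cv2.cvtColor(i.copy(),cv2.COLOR_RGB2HSV);u,v=proj(c,[.501,-.287,.03]);k=np.zeros(h.shape[:2],np.uint8);cv2.circle(k,(int(u),int(v)),34,255,-1)
    m=cv2.inRange(h,np.array((0,0,0)),np.array((180,255,45)))&k
    for p in cv2.findContours(m,0,1)[0]:
        if cv2.contourArea(p)>60:
            b=cv2.minAreaRect(np.array([atz(c,x,.045)[:2] for x in p[:,0].astype(float)],np.float32)*1000);print(n,cv2.contourArea(p),b,(u,v))
a=cv2.resize(im[205:260,340:400],None,fx=6,fy=6,interpolation=3);b=cv2.resize(si[240:340,265:340],None,fx=3.3,fy=3.3,interpolation=3)
cv2.imwrite("pics/c8.png",np.hstack([a[:330],b[:330]])[:,:,::-1])
E
```

```text
[ 0.5789 -0.0158  0.1865] -16.26694163770016 [ 0.1514  0.2916 -2.5493] [-0.0266  0.0368  0.0413] 69.71055865287781 [-0.2206  0.4932  1.5829  0.0007  1.0578  0.063 ]
finger centre [0.5807 0.0255] az 79.64561329043875 0.0411921024585366 ((580.5313110351562, 25.688644409179688), (38.43131637573242, 18.238983154296875), 78.31998443603516)
top 341.0 ((503.07958984375, -281.4451599121094), (52.32235336303711, 58.27036666870117), 7.867496967315674) (np.float64(369.5811516097477), np.float64(232.27885619724802))
side 1323.0 ((492.30230712890625, -299.2020263671875), (81.2117691040039, 77.14679718017578), 8.061464309692383) (np.float64(301.5439073151037), np.float64(299.27736877825083))
```

View pics/c8.png

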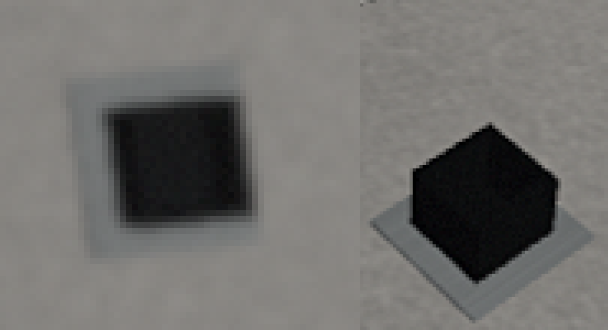

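Crop: the empty holder from the top has its far rim edge at crop x≈245. In the side view the rim corners are (412,170) and (558,183). Computing its centre.

```bash
python3 - <<'E'
from key import *
t=cam("top");s=cam("side")
P=atz(t,(380.8,231.7),.045);print("far edge",P,"centre",P[:2]+.027*np.array([-np.sin(np.radians(6)),np.cos(np.radians(6))]))
L=atz(s,(280.8,291.5),.045);R=atz(s,(325,295.5),.045);print("side",L,R,(L+R)/2,np.linalg.norm(L-R))
T=atz(s,(265+130/3.3,240+123/3.3),.045);print(T)
q=manip.sense();print(q["tcp_pos"],yaw(q),abs(q["qd"]).max())
w=np.load("pics/w11.npz");w=(w["K"],w["T"]);im=cv2.imread("pics/w11.png")[:,:,::-1].copy();print(green(w,im,q["tcp_pos"][2]+.048))
E
```

```text
far edge [ 0.5035 -0.314   0.045 ] centre [ 0.5007 -0.2872]
side [ 0.4711 -0.2639  0.045 ] [ 0.5333 -0.3117  0.045 ] [ 0.5022 -0.2878  0.045 ] 0.07837480802407411
[ 0.5279 -0.2566  0.045 ]
[ 0.5774 -0.0156  0.1849] -16.25930732255747 0.03772051015982207
(array([580. ,  -7.9]), array([75.1, 19.9]), 73.6, array([256.2365, 248.7023]))
```

The holder centre is (0.5015, −0.2875), which agrees with the key's original spot. Carrying the key back, using the half-turn-equivalent yaw.

>>> carry_out:
  targets:
    - [[-2, 0, 0, 0, 0, 6, 1.2], [-5, 0.1, 0, 0, 0, 12, 1.2], [-8.5, 0.2, 0, 0, 0, 19, 1.2], [-12, 0.2, 0, 0, 0, 26, 1.2], [-15.5, 0.3, 0, 0, 0, 33, 1.2], [-19, 0.4, 0, 0, 0, 40, 1.2], [-22.5, 0.4, 0, 0, 0, 47, 1.2], [-25.5, 0.5, 0, 0, 0, 54, 1.2], [-27.5, 0.5, 0, 0, 0, 61, 1.2], [-28.2, 0.5, 0, 0, 0, 67, 1.2], [-28.2, 0.5, 0, 0, 0, 67.9, 1.2], [-28.2, 0.5, 0, 0, 0, 67.9, 1.2]]

```text
t: 16.28
tcp_pos: [0.5015, -0.2874, 0.1824]
tool_rot: [0.999, 0.051, -0.001, -0.001]
force: [0.3, 1.1, -2.6]
finger_gap: 0.222
gripper_force: 69.7
```

>>> carry_out:
  targets:
    - [[0, 0, 2, 0, 0, 0, 1.2], [0, 0, 4, 0, 0, 0, 1.2], [0, 0, 4, 0, 0, 0, 1.2], [0, 0, 4, 0, 0, 0, 1.2]]

```text
t: 16.62
tcp_pos: [0.5016, -0.2857, 0.1425]
tool_rot: [0.999, 0.053, -0.001, -0.002]
force: [-0.7, 0.0, -1.5]
finger_gap: 0.223
gripper_force: 69.6
```

```bash
python3 - <<'E'
from key import *
s,w,im=look("w12");print(s["t"],s["tcp_pos"],yaw(s),abs(s["qd"]).max(),s["gripper_force"])
print(green(w,im,s["tcp_pos"][2]+.048),"tool x at",yaw(s)+90)
E
```

```text
16.6167 [ 0.5016 -0.2857  0.1425] -83.97262067035457 0.03811089409867334 69.56483960151672
(array([ 510. , -284.9]), array([74.5, 19.9]), 5.7, array([256.3809, 247.9941])) tool x at 6.027379329645427
```

>>> carry_out:
  targets:
    - [[0, 0.15, 1.5, 0, 0, 0, 1.2], [0, 0.15, 3, 0, 0, 0, 1.2], [0, 0.15, 4.4, 0, 0, 0, 1.2], [0, 0.15, 5.6, 0, 0, 0, 1.2], [0, 0.15, 6.6, 0, 0, 0, 1.2], [0, 0.15, 7.4, 0, 0, 0, 1.2], [0, 0.15, 8, 0, 0, 0, 1.2], [0, 0.15, 8.2, 0, 0, 0, 1.2], [0, 0.15, 8.2, 0, 0, 0, 1.2]]

```text
t: 17.42
tcp_pos: [0.5024, -0.2892, 0.0617]
tool_rot: [0.999, 0.051, -0.0, -0.0]
force: [0.1, -0.6, -2.3]
finger_gap: 0.221
gripper_force: 69.8
```

No contact yet and the key is about 3.5 mm above the floor. Lowering a little more, then releasing gently and rising.

>>> carry_out:
  targets:
    - [[0, 0, 0.15, 0, 0, 0, 1.2], [0, 0, 0.25, 0, 0, 0, 1.2], [0, 0, 0.25, 0, 0, 0, 1.2], [0, 0, 0.25, 0, 0, 0, 2.4], [0, 0, 0.25, 0, 0, 0, 3.2], [0, 0, 0.25, 0, 0, 0, 4.2], [0, 0, 0.25, 0, 0, 0, 5], [0, 0, 0.25, 0, 0, 0, 5], [0, 0, -1, 0, 0, 0, 5], [0, 0, -3, 0, 0, 0, 5], [0, 0, -6, 0, 0, 0, 5], [0, 0, -9, 0, 0, 0, 5]]

```text
t: 18.42
tcp_pos: [0.5017, -0.2887, 0.152]
tool_rot: [0.999, 0.051, -0.001, -0.001]
force: [0.7, -0.5, 0.5]
finger_gap: 0.586
gripper_force: 0.0
```

>>> carry_out:
  targets:
    - [[0, 0, -4, 0, 0, 0, 5], [0, 0, -5, 0, 0, 0, 5], [0, 0, -5, 0, 0, 0, 5], [0, 0, -5, 0, 0, 0, 5], [0, 0, -5, 0, 0, 0, 5], [0, 0, -5, 0, 0, 0, 5]]

```text
t: 18.92
tcp_pos: [0.5012, -0.2882, 0.1996]
tool_rot: [0.999, 0.051, -0.002, -0.002]
force: [0.1, -0.4, -0.2]
finger_gap: 0.583
gripper_force: 0.0
```

```bash
python3 - <<'E'
from key import *
s,w,im=look("w13");si=cams.snapshot("side");ti=cams.snapshot("top");c=cam("side");g=green(w,im);gs=green(c,si)
print(s["t"],s["tcp_pos"],g,gs,tri(w,g[3],c,gs[3]))
print("was (496.3,-295.2) side; wrist (501.2,-287.1), tri z .0957")
h=cv2.cvtColor(si,cv2.COLOR_RGB2HSV)
for v in range(136,196,6):
    r=h[v,215:275];o=np.where((r[:,0]>=5)&(r[:,0]<=20)&(r[:,1]>150)&(r[:,2]>35))[0]+215
    print(v,o.min() if len(o) else None,o.max() if len(o) else None,end=" | ")
for n,i in(("side",si),("top",ti)):
    cc=cam(n);h=cv2.cvtColor(i,cv2.COLOR_RGB2HSV);m=cv2.inRange(h,np.array((0,150,60)),np.array((5,255,255)));u,v=proj(cc,[.5807,.0255,.043]);k=np.zeros_like(m);cv2.circle(k,(int(u),int(v)),16,255,-1);m&=k
    M=cv2.moments(m,True);p=np.array([M["m10"],M["m01"]])/max(M["m00"],1);P=atz(cc,p,.043);d=P-[.5733,-.015,0];print(n,M["m00"],P,np.degrees(np.arctan2(d[1],d[0])))
E
```

```text
18.9167 [ 0.5012 -0.2882  0.1996] (array([ 501.5, -291.2]), array([88.7, 19.8]), 6.6, array([260.1775, 183.1029])) (array([ 494.9, -299.2]), array([99.9, 31.4]), 6.7, array([304.0135, 275.058 ])) (array([ 0.5006, -0.2907,  0.0935]), np.float64(0.0014812349697936901))
was (496.3,-295.2) side; wrist (501.2,-287.1), tri z .0957
136 None None | 142 238 249 | 148 239 249 | 154 235 274 | 160 235 274 | 166 235 261 | 172 232 257 | 178 231 259 | 184 225 264 | 190 227 262 | side 44.0 [0.58   0.0306 0.043 ] 81.65772537639818
top 60.0 [0.5825 0.0262 0.043 ] 77.35342156735976
```

The key stands in its holder at normal height, about 4 mm from centre. The stopper and flask are unchanged, and the finger is over the foot. Handing in.

```bash
python3 -c "
from station import sign_off
print(sign_off())"
```

```text
the job is handed in; nothing more can be done
None
```

I handed in the job at about 19 s of the 69 s allowed, with no verdict returned: the stopper is home in the flask, the lock screw is turned to its stop with the finger over the foot, and the key stands back in its holder about 4 mm off centre.

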